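# Unlatch and slide open the tester's battery door with a centre punch

### The arm

A 6-joint arm with a two-finger parallel gripper is mounted at the origin on a cart in front of the work surface, level with it; the furniture and walls round the work are solid. World frame = base frame: x ahead of the robot, y to its left, z up, the work surface at z = 0. Lengths are in m, angles in degrees, forces in N, time in s.
With the tool pointing down it reaches from about 0.35 to 0.875 m from the base axis. Payload 4.2 kg.
Tool frame: the origin (TCP) lies midway between the tips of the shut fingers; the grasp point (between the pads) lies 19 mm behind it; z points along the fingers, y is the line along which they close (so a half turn about z gives the same grasp; the last joint's range is limited). The gripper opens to 87 mm and grips with 3 to 60 N. Pads are 19 mm wide; open, the fingers measure 117 mm over their backs; the gripper's body (75 mm by 190 mm) begins 51 mm behind the grasp point.
Start: joints at [86.608, 22.042, 0.453, 0, -68.411, -14.817], TCP at [0.195, 0.594, 0.223] pointing down, gripper open.
Joint ranges: [-179.83, 179.83], [-69.29, 118.12], [-61.27, 80.66], [-181.25, 117.63], [-171.15, -9.14], [-177.46, 177.46]. Speed limits (degrees/s): [159.86, 159.86, 180, 180, 180, 180].

### API

Orientations are given as a 3x3 rotation matrix whose columns are the frame's x, y, z axes.
In Python, from station import r gives the robot as it stands.
- The arm moves only by the shell command python3 steer.py, which reads ROWS from standard input. ROWS is a JSON list of rows, 1 to 8 of them, each an object with the fields aperture (the opening from 0.0 (shut) to 1.0 (fully open)), sx, sy, sz (the shift in fractions of the full range, 1 being 1 m), wx, wy, wz (a rotation vector in a scale on which 1.0 is 360 degrees); a field left out counts as zero (the opening has to be given); each row is the pose to reach, as a shift and turn from the pose commanded when the command began, along the tool's axes at that moment; what a row does not reach only later rows make up. A row lasts 1/10 s, in which the tool goes at most 0.05 m and 8.59 degrees, less where a joint would pass 70% of its speed; a pose out of reach is approached as far as the arm can. The fingers move at their own pace and stop on an object; the grip force is fixed at half the most. Time passes only in rows, so rows that do not move let the fingers close. It prints the time, the measured TCP pose, the force, the opening and the grip force at its end. Shift and turn numbers lie between -1 and 1, and a call with a number outside is refused. Input that does not fit is refused with a message, and nothing moves.
- r.sense(): the state, without advancing time (a new reading comes with each control period).
- r.capture(name): name is "side" or "top"; returns a dict with "pixels" (400x640x3 uint8, red, green, blue), "z_map" (400x640 float32, m along the optical axis (not along the pixel's ray), 0 where there is no reading), "K" (3x3 intrinsics, pixels), "world_from_camera" (4x4, takes a point from camera to world coordinates). Camera axes: x right, y up, looking along -z (the intrinsics and any distortion apply to the point x, -y, -z); pixel columns grow to the right and rows downward; lengths in m; the calibration is good to about 2 mm. A picture is of the moment at which its call begins.
- r.finish_job(): hands the job in; it is judged then, once.
The state is a dict: "time_s": time; "joints": joint angles; "joint_velocities": joint speeds; "effort": joint torques, N m; "tcp_pos": TCP position; "ee_rot": TCP orientation; "wrist_force": force on the tool from outside, world axes, zero at the start; "moment": the same for the moment, N m; "gripper_width": opening from 0.0 (shut) to 1.0 (fully open); "gripper_force": force on a finger pad.
Only numpy, scipy, OpenCV 4.12 (cv2) and the standard library are available. Lean on these libraries where they do the work, as an engineer would, in place of code of your own. Each camera call takes 0.05 s, during which the arm holds its last target. There are 200 camera calls.

### The job

The pipe pressure tester's cells are flat. Take the centre punch, push the recessed red release button in with its point and, keeping the button held in, slide the battery door to the right (the way its arrow points) all the way open. Then lay the punch flat on the bench and let go, without disturbing the new cells or the pliers.

Things in the scene. Friction and masses are not known exactly. Their poses are not given: they have to be found in the camera images.
- tester: Pipe pressure tester: yellow box with black end caps, 240 mm wide (its y), 130 mm deep (x), 96 mm high, black carry handle on top up to 123 mm, 38 mm behind the middle. Fixed. Origin: centre of its underside on the bench; +x points into its front, away from the robot, +y left. The grey battery door is on its front, in steel rails that stand 3.5 mm proud of it above 75 and below 19 mm height.
- recess (a point): Centre of the mouth of the round release hole, on the outer face of the battery door (at rest 77 mm in front of the tester's middle, 18 mm to the right of it, 47 mm above the bench). It moves with the door; its axes are the tester's. The hole is 16 mm wide and runs level along +x; the red button's face lies 8 mm deep in it.
- release (a joint): The red release button, m: 0 out, 0.006 fully in (along the tester's +x). Its spring gives 2.4 N at first and 4.8 N fully in. Its tooth locks the door until it is in by more than 0.003, and it must stay in over the first 21 mm of the door's travel; past that it can spring out again and the door stays free.
- battery_door (a joint): The sliding battery door, 128 x 62 x 10 mm, m: 0 shut and latched, 0.062 fully open at its stop; slides along the tester's -y (right, seen from the robot). About 1.5 N moves it and it stays where it is left. The punch's point in the hole takes it along.
- centre_punch: Centre punch: grey hexagonal steel bar 105 mm long, 12 mm across its corners, 10.4 mm high as it lies loose on the bench, 80 g. Origin: middle of its length, on its underside (axis 5.2 mm higher). The point is at -y, 52 mm from the origin: 1.7 mm wide at the tip, 8.6 mm 20 mm back, full width from 29 mm back. Blunt end at +y.
- new_cell_a: A new round battery cell, black with a copper-coloured top band, 26 mm across and 50 mm high, standing upright and loose beside the work. Origin: centre of its underside.
- new_cell_b: A second new cell, the same as new_cell_a.
- pliers: Blue-handled pliers, 160 x 64 mm, 13 mm high, lying loose on the bench. Origin: centre of the underside.
- toggle_fixture: An obstacle only: a toggle clamp on a white plate, 110 mm deep (its x) and 160 mm wide (its y), fixed to the bench left of the work; its red lever stands upright to 163 mm height near its left (+y) end, 68 mm from the origin, so pass over it with the fingertips above 180 mm. Origin: centre of the plate's underside.

How it is judged (in metres and radians):
On the way, in this order (a step that is already met when the one before it is completed fails the run):
1. the red button is held in by the punch, not by the fingers, with the door still shut (value of joint release above 0.003 m and contact force between centre_punch and tester above 1 N and contact force between the fingers and tester below 0.5 N and value of joint battery_door below 0.008 m), for 0.1 s.
2. with the punch in the hole and the button still in, the door has been slid clear of its catch (value of joint battery_door above 0.015 m and value of joint release above 0.003 m and contact force between centre_punch and tester above 0.5 N), for 0.1 s.
At the end, for the whole second after the job is handed in: The battery door is open to within 8 mm of its stop, the red button has sprung out again, and the centre punch lies flat (within 10 degrees) and still on the bench, not touching the tester (value of joint battery_door above 0.054 m and value of joint release below 0.002 m and height (world z) of centre_punch below 0.018 m and angle between centre_punch's own y axis and vertical between 1.4 and 1.74 rad and linear speed of centre_punch below 0.02 m/s and contact force between centre_punch and tester below 0.1 N).
It fails at once if a new cell was shoved more than 30 mm or knocked over (distance of any of new_cell_a, new_cell_b from where it was at the start of the episode above 0.03 m or angle between any of new_cell_a, new_cell_b's own z axis and vertical above 0.5 rad).
It fails at once if the pliers were shoved more than 30 mm (distance of pliers from where it was at the start of the episode above 0.03 m).
It also fails if it takes over 48 s, if anything falls off the work surface, if the arm or the gripper's body presses on something with over 40 N, if the wrist force passes 120 N, or if a joint passes its speed limit or range.

## Working session

There is one attempt and no reset: what is moved stays moved. The work goes in short steps, Python scripts to look and compute and a shell command to move; the robot and the scene stay as the last step left them, time stands still between calls to the robot, and variables do not carry over. Pictures are saved under pics/ and viewed, at most 10 in all, crops included, and the job is handed in when it is done.

```bash
ls; mkdir -p pics
cat > h.py <<'E'
import numpy as np, cv2
from station import r
def snap(n,f):
    c=r.capture(n); np.savez('pics/'+f+'.npz',**c); cv2.imwrite('pics/'+f+'.png',c['pixels'][:,:,::-1]); return c
def cloud(c):
    K=c['K'];z=c['z_map'];v,u=np.mgrid[:400,:640]
    p=np.stack([(u-K[0,2])/K[0,0]*z,-(v-K[1,2])/K[1,1]*z,-z,np.ones_like(z)],-1)
    return (p@np.array(c['world_from_camera']).T)[...,:3]
E
python3 - <<'E'
from h import *
for n in('top','side'):
    c=snap(n,n+'0');print(c['K'],c['world_from_camera'],[k for k in c])
s=r.sense();print(s['tcp_pos'],s['ee_rot'],s['wrist_force'])
E
```

```text
pics
station.py
steer.py
[[378.01951365   0.         320.0379191 ]
 [  0.         378.01951365 195.99413421]
 [  0.           0.           1.        ]] [[ 0.02815646  0.98944913 -0.14211839  0.41719215]
 [-0.99920022  0.02382091 -0.0321166  -0.28092918]
 [-0.02839235  0.14290901  0.9893285   0.91703856]
 [ 0.          0.          0.          1.        ]] ['pixels', 'z_map', 'K', 'world_from_camera']
[[425.72847689   0.         317.83964412]
 [  0.         425.72847689 197.29688302]
 [  0.           0.           1.        ]] [[ 0.99978433 -0.01979323 -0.00628642  0.50982015]
 [ 0.00630333  0.57764015 -0.81626719 -1.16914144]
 [ 0.01978785  0.81605152  0.57764034  0.70785523]
 [ 0.          0.          0.          1.        ]] ['pixels', 'z_map', 'K', 'world_from_camera']
[0.19512661 0.59317749 0.22155249] [[ 9.49873265e-01 -3.12634784e-01 -5.20973557e-04]
 [-3.12635196e-01 -9.49871246e-01 -1.96207964e-03]
 [ 1.18556543e-04  2.02660167e-03 -9.99997939e-01]] [ 0.93467173 -0.34235056  0.27195012]
```

View pics/top0.png

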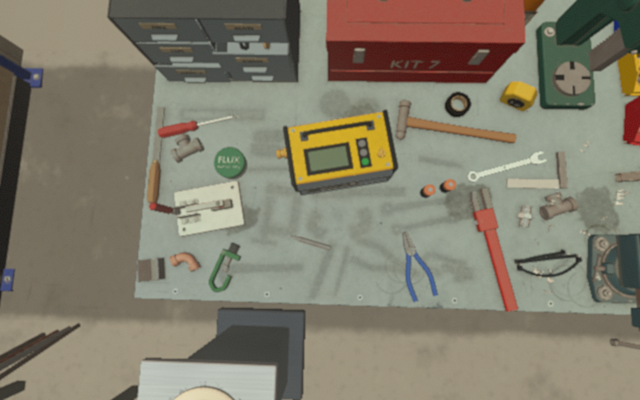

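View pics/side0.png

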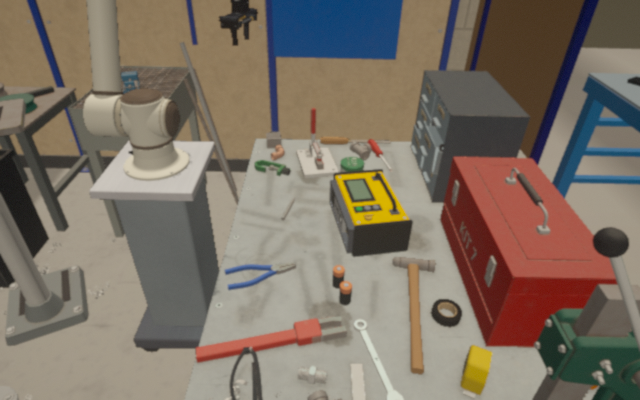

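Top view: tester around (340,150), punch at about (290–332, 235–247) with a paler/thinner end to find, cells at (429,190) and (449,184), pliers at (420,265), toggle fixture at (208,208). Side view: the same layout, and the door faces the robot, unseen by this camera.

Run:
```python
from h import *
def ld(f): 
    d=np.load('pics/'+f+'.npz');return {k:d[k] for k in d}
T=ld('top0');S=ld('side0')
P=cloud(T);Q=cloud(S)
for n,X,C in(('top',P,T),('side',Q,S)):
    hsv=cv2.cvtColor(C['pixels'],cv2.COLOR_RGB2HSV)
    y=(hsv[...,0]>18)&(hsv[...,0]<32)&(hsv[...,1]>150)&(np.abs(X[...,2]-.096)<.008)&(np.abs(X[...,1]+.3)<.25)
    p=X[y];print(n,'yellow',y.sum(),np.median(p[:,2]),cv2.minAreaRect(p[:,:2].astype(np.float32)*1000))
    # whole tester
    for zlo,zhi,nm in((.088,.104,'topface'),(.108,.135,'handle'),(.02,.08,'sides')):
        m=(X[...,2]>zlo)&(X[...,2]<zhi)&(np.abs(X[...,0]-.55)<.13)&(np.abs(X[...,1]+.33)<.18)&(C['z_map']>0)
        p=X[m];print(nm,m.sum(),cv2.minAreaRect(p[:,:2].astype(np.float32)*1000))
    o=(hsv[...,0]<16)&(hsv[...,1]>90)&(np.abs(X[...,2]-.05)<.008)&(np.abs(X[...,1]+.55)<.1)&(np.abs(X[...,0]-.5)<.15)
    k,l,st,ce=cv2.connectedComponentsWithStats(o.astype(np.uint8))
    for i in range(1,k): 
        if st[i,4]>15: print('cell',ce[i],X[l==i].mean(0))
    m=(X[...,2]>.004)&(X[...,2]<.03)&(np.abs(X[...,0]-.33)<.12)&(np.abs(X[...,1]+.27)<.12)
    k,l,st,ce=cv2.connectedComponentsWithStats(m.astype(np.uint8))
    for i in range(1,k):
        if st[i,4]>40: print('low',st[i],ce[i],X[l==i].mean(0),cv2.minAreaRect(X[l==i][:,:2].astype(np.float32)*1000))
    b=(hsv[...,0]>100)&(hsv[...,0]<125)&(hsv[...,1]>130)&(np.abs(X[...,2])<.03)&(np.abs(X[...,0]-.3)<.2)
    p=X[b];print('pliers',p.min(0),p.max(0))
    print('bench z',np.median(X[(np.abs(X[...,0]-.3)<.05)&(np.abs(X[...,1]+.4)<.05)][:,2]))
im=cv2.resize(T['pixels'][215:265,270:350],(800,500),interpolation=cv2.INTER_CUBIC)
im2=cv2.resize(S['pixels'][190:225,265:305],(400,350),interpolation=cv2.INTER_CUBIC)
cv2.imwrite('pics/pc.png',im[:,:,::-1])
```

```text
top yellow 3573 0.09686802574228426 ((646.488037109375, -294.9490966796875), (132.12547302246094, 219.1324920654297), 10.632669448852539)
topface 4680 ((619.9400024414062, -297.1380615234375), (121.85223388671875, 254.62657165527344), 0.5162957310676575)
handle 130 ((659.7265625, -304.034423828125), (183.04986572265625, 28.403535842895508), 76.16857147216797)
sides 422 ((574.4814453125, -324.83367919921875), (369.9640808105469, 96.10319519042969), 78.54613494873047)
cell [449.73493976 183.95180723] [ 0.57719386 -0.5514666   0.0489523 ]
cell [429.12658228 189.4556962 ] [ 0.56319126 -0.50408679  0.04900145]
low [291 236  41  14 190] [312.58947368 241.95789474] [ 0.43637811 -0.23676651  0.0096146 ] ((436.29754638671875, -232.15843200683594), (98.72087097167969, 15.219353675842285), 76.48369598388672)
pliers [ 0.30982924 -0.52417918  0.00783299] [ 0.41259155 -0.45926022  0.01637977]
bench z 0.0007427710423730804
side yellow 1783 0.0957816029837798 ((645.5458984375, -294.9267272949219), (132.54672241210938, 229.55149841308594), 10.650069236755371)
topface 2316 ((638.54541015625, -295.7767028808594), (124.22291564941406, 242.54742431640625), 10.802678108215332)
handle 64 ((659.68505859375, -307.0646667480469), (180.8763427734375, 33.25562286376953), 75.50666046142578)
sides 1117 ((614.0831298828125, -354.3318786621094), (130.734619140625, 309.4170837402344), 0.5082476735115051)
cell [338.19277108 270.20481928] [ 0.56279604 -0.50765085  0.04751172]
cell [345.29032258 286.41935484] [ 0.57601353 -0.55417615  0.04746732]
low [281 197  14  23  90] [287.48888889 208.77777778] [ 0.43494864 -0.23741523  0.00842087] ((436.483642578125, -228.10699462890625), (107.4986572265625, 12.739068984985352), 75.64955139160156)
pliers [ 0.24165109 -0.52732936 -0.02859671] [0.39267075 1.19798909 0.02837656]
bench z -0.0005014906423889132
```

View pics/pc.png

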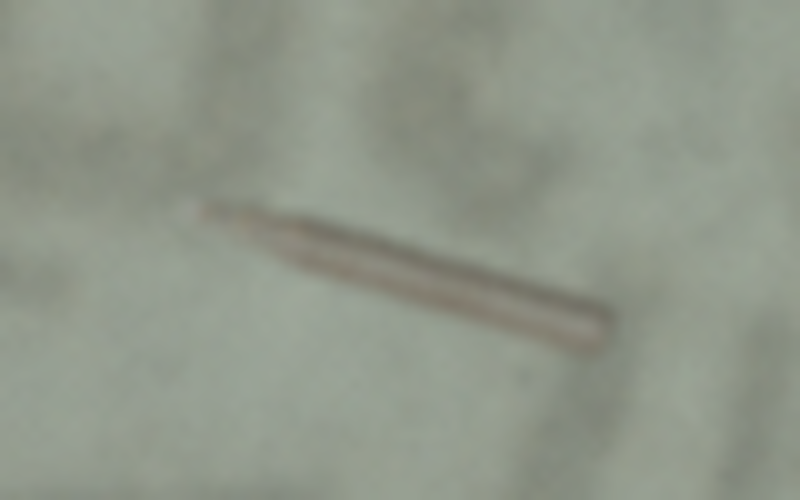

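Crop: the punch's thin point is at its left end, full-image pixel (288.5,235.7), so towards +y. The blunt end is at (331,247.8).

```bash
cat >> h.py <<'E'
def ray(c,u,v,h):
    K=c['K'];M=np.array(c['world_from_camera'])
    d=M[:3,:3]@np.array([(u-K[0,2])/K[0,0],-(v-K[1,2])/K[1,1],-1]);o=M[:3,3]
    return o+d*(h-o[2])/d[2]
def toolshift(target,yaw):
    "shift in tool axes to reach world target, and turn about tool z to reach tool-x azimuth yaw (deg)"
    s=r.sense();R=np.array(s['ee_rot']);cur=np.degrees(np.arctan2(R[1,0],R[0,0]))
    return np.round(R.T@(np.array(target)-s['tcp_pos']),4), round(float(-((yaw-cur+180)%360-180)),2)
E
python3 - <<'E'
from h import *
T=dict(np.load('pics/top0.npz'));S=dict(np.load('pics/side0.npz'))
a=ray(T,288.5,235.7,.005);b=ray(T,331,247.8,.005);print(a,b,np.linalg.norm(a-b),(a+b)/2,np.degrees(np.arctan2(*(a-b)[1::-1])))
# shaft axis from mask in each view, ray-cast at z=.005
for n,C,box in(('top',T,(225,258,280,340)),('side',S,(190,226,270,305))):
    X=cloud(C);m=np.zeros((400,640),bool);m[box[0]:box[1],box[2]:box[3]]=1
    m&=(X[...,2]>.004)
    v,u=np.nonzero(m);p=np.array([ray(C,x,y,.006) for x,y in zip(u,v)])[:,:2].astype(np.float32)
    L=cv2.fitLine(p,cv2.DIST_HUBER,0,.01,.01).ravel();t=(p-L[2:])@L[:2];print(n,L,np.degrees(np.arctan2(L[1],L[0])),L[2:]+L[:2]*t.min(),L[2:]+L[:2]*t.max())
print('lever base',ray(T,180,210,.163), 'fixture',ray(T,208,208,0.02))
print(toolshift([.45,.15,.25],-60))
E
```

```text
[ 0.44981623 -0.17809229  0.005     ] [ 0.42381776 -0.2810407   0.005     ] 0.10618048649093789 [ 0.436817  -0.2295665  0.005    ] 75.82693452527992
top [ 0.25019473  0.96819556  0.43660024 -0.23684612] 75.51096 [ 0.42104945 -0.29702413] [ 0.45576036 -0.16270089]
side [ 0.25418627  0.9671553   0.43802005 -0.2213192 ] 75.27462 [ 0.41770586 -0.29861283] [ 0.45497906 -0.15679169]
lever base [0.49000429 0.02662225 0.163     ] fixture [0.51035807 0.0171918  0.02      ]
(array([ 0.3807,  0.3413, -0.0277]), 41.78)
```

Careful with the scale: turns go in shares of 360 degrees. That gives: 40 degrees is 0.1111.

```bash
echo '[{"aperture": 1,"sx": 0.038,"sy": 0.034,"sz": -0.004,"wz": 0.0139},{"aperture": 1,"sx": 0.076,"sy": 0.068,"sz": -0.008,"wz": 0.0278},{"aperture": 1,"sx": 0.114,"sy": 0.102,"sz": -0.012,"wz": 0.0417},{"aperture": 1,"sx": 0.152,"sy": 0.136,"sz": -0.016,"wz": 0.0556},{"aperture": 1,"sx": 0.19,"sy": 0.17,"sz": -0.02,"wz": 0.0694},{"aperture": 1,"sx": 0.228,"sy": 0.205,"sz": -0.024,"wz": 0.0833},{"aperture": 1,"sx": 0.266,"sy": 0.239,"sz": -0.028,"wz": 0.0972},{"aperture": 1,"sx": 0.304,"sy": 0.273,"sz": -0.028,"wz": 0.1111}]' | python3 steer.py
python3 -c "
from h import *
print(toolshift([.4345,-.237,.2],-104.5), r.sense()['joints'])"
```

```text
time_s: 0.9
tcp_pos: [0.3944, 0.2459, 0.2509]
ee_rot: [[0.524, -0.852, 0.001], [-0.852, -0.524, 0.001], [-0.0, -0.001, -1.0]]
wrist_force: [1.4, 0.7, -0.4]
gripper_width: 0.998
gripper_force: 0.0
(array([0.4322, 0.2191, 0.0506]), 46.12) [ 5.20528528e+01  4.92168305e+00 -1.82689810e+01  3.39859390e-03
 -6.67571161e+01 -2.04307233e+01]
```

Scaled: 36.8 degrees is 0.1022.

```bash
echo '[{"aperture": 1,"sx": 0.042,"sy": 0.021,"wz": 0.0128},{"aperture": 1,"sx": 0.084,"sy": 0.042,"wz": 0.0256},{"aperture": 1,"sx": 0.126,"sy": 0.063,"wz": 0.0383},{"aperture": 1,"sx": 0.168,"sy": 0.085,"wz": 0.0511},{"aperture": 1,"sx": 0.21,"sy": 0.106,"wz": 0.0639},{"aperture": 1,"sx": 0.252,"sy": 0.128,"wz": 0.0767},{"aperture": 1,"sx": 0.294,"sy": 0.149,"sz": 0.01,"wz": 0.0894},{"aperture": 1,"sx": 0.336,"sy": 0.17,"sz": 0.02,"wz": 0.1022}]' | python3 steer.py
echo '[{"aperture": 1},{"aperture": 1}]' | python3 steer.py
python3 -c "
from h import *
print(toolshift([.4345,-.237,.1],-104.5))"
```

```text
time_s: 1.7
tcp_pos: [0.4262, -0.1293, 0.2304]
ee_rot: [[-0.09, -0.996, 0.001], [-0.996, 0.09, 0.0], [-0.0, -0.001, -1.0]]
wrist_force: [1.1, 0.9, 0.7]
gripper_width: 1.004
gripper_force: 0.0
time_s: 1.9
tcp_pos: [0.4258, -0.1285, 0.2297]
ee_rot: [[-0.09, -0.996, -0.002], [-0.996, 0.09, 0.0], [0.0, 0.002, -1.0]]
wrist_force: [-0.4, 0.3, 0.3]
gripper_width: 0.996
gripper_force: 0.0
(array([ 0.1073, -0.0187,  0.1297]), 9.32)
```

Scaled: 9.3 degrees is 0.0258.

```bash
echo '[{"aperture": 1,"sx": 0.036,"sy": -0.006,"sz": 0.03,"wz": 0.0083},{"aperture": 1,"sx": 0.072,"sy": -0.012,"sz": 0.06,"wz": 0.0167},{"aperture": 1,"sx": 0.107,"sy": -0.019,"sz": 0.09,"wz": 0.0258},{"aperture": 1,"sx": 0.107,"sy": -0.019,"sz": 0.13,"wz": 0.0258},{"aperture": 1,"sx": 0.107,"sy": -0.019,"sz": 0.16,"wz": 0.0258},{"aperture": 1,"sx": 0.107,"sy": -0.019,"sz": 0.17,"wz": 0.0258},{"aperture": 1,"sx": 0.107,"sy": -0.019,"sz": 0.17,"wz": 0.0258},{"aperture": 1,"sx": 0.107,"sy": -0.019,"sz": 0.17,"wz": 0.0258}]' | python3 steer.py
python3 - <<'E'
from h import *
c=snap('top','g1')
print(toolshift([.4345,-.237,.004],-104.5))
cv2.imwrite('pics/g1c.png',cv2.resize(c['pixels'][150:300,220:420],(800,600))[:,:,::-1])
E
```

```text
time_s: 2.7
tcp_pos: [0.4377, -0.2351, 0.0619]
ee_rot: [[-0.245, -0.97, 0.003], [-0.97, 0.245, -0.001], [0.0, -0.003, -1.0]]
wrist_force: [0.2, -0.6, 0.1]
gripper_width: 1.001
gripper_force: 0.0
(array([0.0024, 0.003 , 0.0583]), 0.31)
```

View pics/g1c.png

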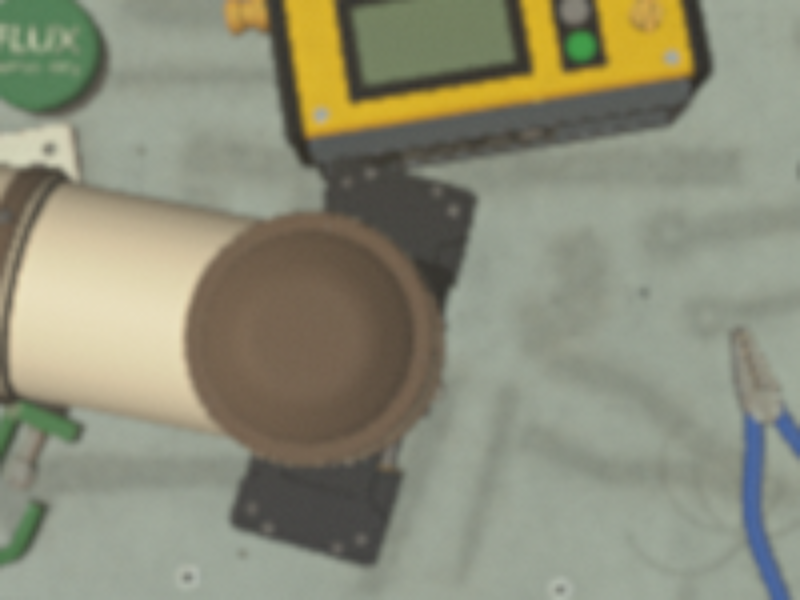

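The picture shows the gripper body astride the punch, its far end (crop 400,180) about 15 mm short of the tester's front; the punch is hidden below. Clear to descend.

Scaled: 0.3 degrees is 0.0008.

```bash
echo '[{"aperture": 1,"sx": 0.002,"sy": 0.003,"sz": 0.03,"wz": 0.0008},{"aperture": 1,"sx": 0.002,"sy": 0.003,"sz": 0.05,"wz": 0.0008},{"aperture": 1,"sx": 0.002,"sy": 0.003,"sz": 0.058,"wz": 0.0008},{"aperture": 1,"sx": 0.002,"sy": 0.003,"sz": 0.058,"wz": 0.0008}]' | python3 steer.py
echo '[{"aperture": 0.4},{"aperture": 0},{"aperture": 0},{"aperture": 0},{"aperture": 0},{"aperture": 0},{"aperture": 0},{"aperture": 0}]' | python3 steer.py
```

```text
time_s: 3.15
tcp_pos: [0.4331, -0.2368, 0.0028]
ee_rot: [[-0.252, -0.968, 0.0], [-0.968, 0.252, -0.0], [0.0, -0.0, -1.0]]
wrist_force: [0.6, -0.0, 0.7]
gripper_width: 1.003
gripper_force: 0.0
time_s: 3.95
tcp_pos: [0.4326, -0.2369, 0.0024]
ee_rot: [[-0.252, -0.968, -0.0], [-0.968, 0.252, 0.0], [0.0, 0.0, -1.0]]
wrist_force: [-0.1, -0.5, -0.1]
gripper_width: 0.356
gripper_force: 0.0
```

```bash
echo '[{"aperture": 0},{"aperture": 0},{"aperture": 0},{"aperture": 0},{"aperture": 0}]' | python3 steer.py
echo '[{"aperture": 0,"sz": -0.01},{"aperture": 0,"sz": -0.03},{"aperture": 0,"sz": -0.06},{"aperture": 0,"sz": -0.09},{"aperture": 0,"sz": -0.12},{"aperture": 0,"sz": -0.12}]' | python3 steer.py
```

```text
time_s: 4.45
tcp_pos: [0.4327, -0.2369, 0.0024]
ee_rot: [[-0.252, -0.968, 0.0], [-0.968, 0.252, -0.0], [-0.0, -0.0, -1.0]]
wrist_force: [0.4, -1.2, 0.1]
gripper_width: 0.115
gripper_force: 30.0
time_s: 5.05
tcp_pos: [0.4355, -0.2377, 0.1273]
ee_rot: [[-0.251, -0.968, 0.01], [-0.968, 0.251, -0.003], [0.0, -0.01, -1.0]]
wrist_force: [0.4, 0.3, -0.8]
gripper_width: 0.117
gripper_force: 30.0
```

```bash
python3 -c "
from h import *
print(toolshift([.4845,-.3436,.127],-169.4))"
```

```text
(array([ 0.0902, -0.0741,  0.0011]), 64.85)
```

Scaled: 64.4 degrees is 0.1789.

```bash
echo '[{"aperture": 0,"sx": 0.011,"sy": -0.009,"wz": 0.0222},{"aperture": 0,"sx": 0.022,"sy": -0.018,"wz": 0.0444},{"aperture": 0,"sx": 0.034,"sy": -0.028,"wz": 0.0667},{"aperture": 0,"sx": 0.045,"sy": -0.037,"wz": 0.0889},{"aperture": 0,"sx": 0.056,"sy": -0.046,"wz": 0.1111},{"aperture": 0,"sx": 0.068,"sy": -0.056,"wz": 0.1333},{"aperture": 0,"sx": 0.079,"sy": -0.065,"wz": 0.1556},{"aperture": 0,"sx": 0.09,"sy": -0.074,"wz": 0.1789}]' | python3 steer.py
echo '[{"aperture": 0,"sz": 0.03,"wz": 0.0011},{"aperture": 0,"sz": 0.06,"wz": 0.0011},{"aperture": 0,"sz": 0.08,"wz": 0.0011},{"aperture": 0,"sz": 0.083,"wz": 0.0011},{"aperture": 0,"sz": 0.083,"wz": 0.0011},{"aperture": 0,"sz": 0.083,"wz": 0.0011}]' | python3 steer.py
python3 - <<'E'
from h import *
print(toolshift([.4845,-.3436,.0438],-169.4))
t=snap('top','p1');s=snap('side','p1s')
M=np.array(s['world_from_camera']);
print(r.sense()['tcp_pos'])
a=cv2.resize(s['pixels'][150:290,280:400],(480,560),interpolation=cv2.INTER_CUBIC)
b=cv2.resize(t['pixels'][160:230,310:390],(640,560),interpolation=cv2.INTER_CUBIC)
cv2.imwrite('pics/p1t.png',b[:,:,::-1]);cv2.imwrite('pics/p1sc.png',a[:,:,::-1])
E
```

```text
time_s: 5.85
tcp_pos: [0.481, -0.3428, 0.1218]
ee_rot: [[-0.983, -0.184, -0.001], [-0.184, 0.983, 0.001], [0.001, 0.001, -1.0]]
wrist_force: [-0.7, -1.2, -1.0]
gripper_width: 0.118
gripper_force: 30.0
time_s: 6.45
tcp_pos: [0.4823, -0.343, 0.0406]
ee_rot: [[-0.983, -0.184, 0.002], [-0.184, 0.983, -0.001], [-0.002, -0.001, -1.0]]
wrist_force: [-0.1, 0.6, -1.0]
gripper_width: 0.116
gripper_force: 30.0
(array([-0.002 , -0.001 , -0.0032]), 0.02)
[ 0.48242272 -0.342954    0.04091968]
```

View pics/p1t.png

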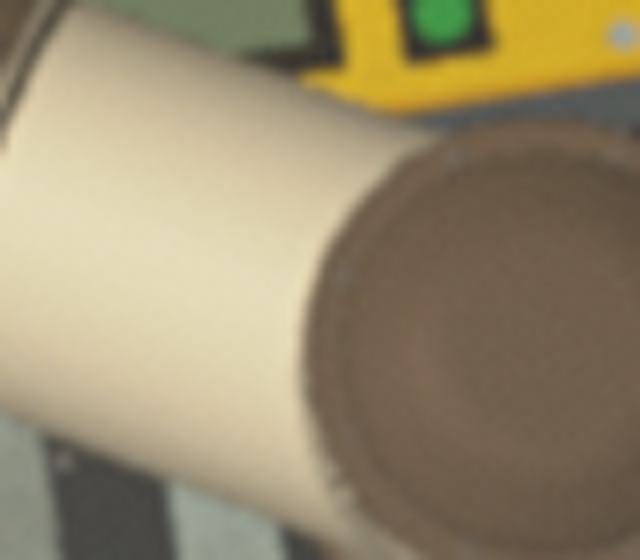

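View pics/p1sc.png

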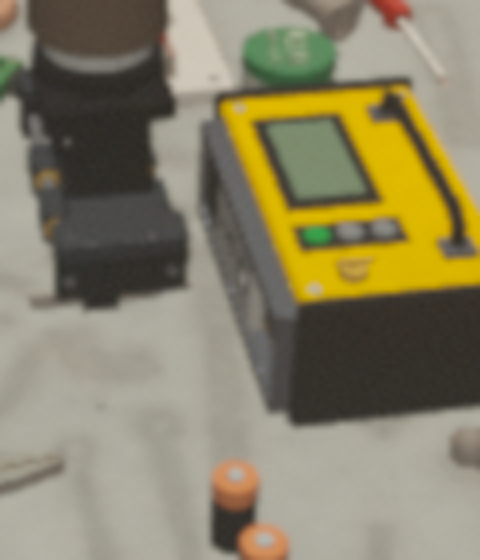

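The top crop shows only the arm over the work. The side crop shows the punch's blunt end at about (35,300) and the door face at (205–290,130–400); the tip is hidden behind the gripper. I'll check height and hole numerically.

Run:
```python
from h import *
T=dict(np.load('pics/top0.npz'));S=dict(np.load('pics/side0.npz'));S1=dict(np.load('pics/p1s.npz'))
def proj(c,p):
    q=np.linalg.inv(c['world_from_camera'])@np.r_[p,1];return c['K'][0,0]*q[0]/-q[2]+c['K'][0,2], c['K'][1,1]*-q[1]/-q[2]+c['K'][1,2]
rec=np.array([.5736,-.3269,.047])
ims=[]
for c in(T,S):
    u,v=proj(c,rec);print('rec px',u,v)
    i,j=int(round(v)),int(round(u));w=c['pixels'][i-20:i+21,j-25:j+26].astype(int)
    red=w[...,0]-(w[...,1]+w[...,2])/2
    k=np.argsort(red.ravel())[-6:];print([(int(x%51+j-25),int(x//51+i-20),int(red.ravel()[x])) for x in k])
    g=cv2.resize(c['pixels'][i-20:i+20,j-25:j+25],(400,320),interpolation=cv2.INTER_CUBIC);cv2.circle(g,(int((u-j+25.5)*8),int((v-i+20.5)*8)),3,(0,255,255),1);ims.append(g)
cv2.imwrite('pics/hole.png',np.hstack(ims)[:,:,::-1])
X=cloud(S1)
for v in range(221,230):
  print(v,[tuple(np.round(X[v,u]*1000).astype(int)) for u in(289,292,295,298)],S1['pixels'][v,292])
```

```text
rec px 352.21777141000774 183.41807223465082
[(353, 171, 103), (357, 163, 103), (349, 171, 104), (355, 164, 104), (365, 169, 104), (355, 167, 104)]
rec px 340.12768176012906 218.80629906227483
[(355, 217, 126), (357, 217, 126), (355, 218, 126), (354, 216, 126), (354, 215, 126), (348, 200, 126)]
221 [(np.int64(441), np.int64(-279), np.int64(-2)), (np.int64(449), np.int64(-281), np.int64(1)), (np.int64(466), np.int64(-432), np.int64(121)), (np.int64(473), np.int64(-432), np.int64(121))] [164 161 148]
222 [(np.int64(442), np.int64(-284), np.int64(0)), (np.int64(454), np.int64(-343), np.int64(46)), (np.int64(466), np.int64(-435), np.int64(120)), (np.int64(473), np.int64(-431), np.int64(118))] [161 158 144]
223 [(np.int64(447), np.int64(-350), np.int64(49)), (np.int64(454), np.int64(-347), np.int64(47)), (np.int64(466), np.int64(-436), np.int64(118)), (np.int64(473), np.int64(-432), np.int64(116))] [149 144 130]
224 [(np.int64(447), np.int64(-352), np.int64(47)), (np.int64(454), np.int64(-351), np.int64(47)), (np.int64(466), np.int64(-434), np.int64(114)), (np.int64(473), np.int64(-434), 
[... 359 characters left out ...]
64(-351), np.int64(40)), (np.int64(469), np.int64(-352), np.int64(41))] [129 123 112]
227 [(np.int64(447), np.int64(-354), np.int64(40)), (np.int64(451), np.int64(-304), np.int64(-2)), (np.int64(459), np.int64(-304), np.int64(-1)), (np.int64(467), np.int64(-307), np.int64(1))] [154 151 140]
228 [(np.int64(443), np.int64(-310), np.int64(0)), (np.int64(451), np.int64(-310), np.int64(0)), (np.int64(459), np.int64(-308), np.int64(-1)), (np.int64(467), np.int64(-310), np.int64(0))] [169 168 156]
229 [(np.int64(443), np.int64(-313), np.int64(-1)), (np.int64(451), np.int64(-314), np.int64(0)), (np.int64(459), np.int64(-313), np.int64(-1)), (np.int64(467), np.int64(-314), np.int64(1))] [175 172 160]
```

View pics/hole.png

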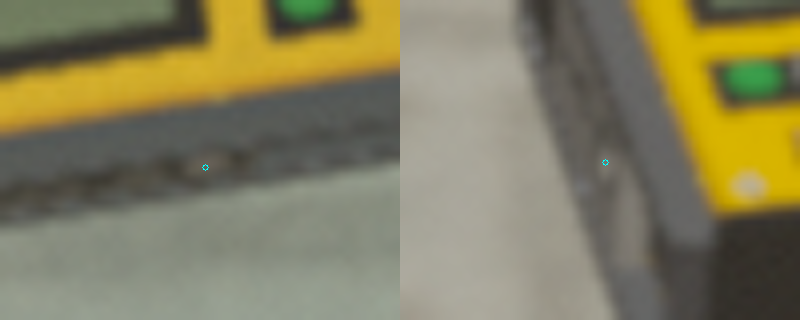

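The crops confirm it: the predicted recess lands on the small lighter/reddish spot in both views (205,167 and 605,162). The punch axis also matches prediction. Next I raise 3 mm and advance in steps.

```bash
echo '[{"aperture": 0,"sy": -0.001,"sz": -0.003},{"aperture": 0,"sy": -0.001,"sz": -0.003},{"aperture": 0,"sx": -0.01,"sy": -0.001,"sz": -0.003},{"aperture": 0,"sx": -0.02,"sy": -0.001,"sz": -0.003},{"aperture": 0,"sx": -0.03,"sy": -0.001,"sz": -0.003},{"aperture": 0,"sx": -0.036,"sy": -0.001,"sz": -0.003},{"aperture": 0,"sx": -0.036,"sy": -0.001,"sz": -0.003}]' | python3 steer.py
python3 - <<'E'
from h import *
s=r.sense();R=np.array(s['ee_rot'])
print(R.T@s['wrist_force'],toolshift([.4845,-.3436,.0438],-169.4))
E
echo '[{"aperture": 0,"sx": -0.002},{"aperture": 0,"sx": -0.004},{"aperture": 0,"sx": -0.004}]' | python3 steer.py
python3 -c "
from h import *
s=r.sense();R=np.array(s['ee_rot']);print(R.T@s['wrist_force'],toolshift([.4845,-.3436,.0438],-169.4))"
```

```text
time_s: 7.25
tcp_pos: [0.5183, -0.3367, 0.0422]
ee_rot: [[-0.983, -0.185, 0.0], [-0.185, 0.983, -0.0], [-0.0, -0.0, -1.0]]
wrist_force: [-0.4, 0.6, -0.7]
gripper_width: 0.112
gripper_force: 30.0
[0.26690755 0.70975472 0.67247938] (array([ 0.0345, -0.0006, -0.0016]), 0.05)
time_s: 7.55
tcp_pos: [0.5208, -0.3362, 0.0423]
ee_rot: [[-0.983, -0.184, -0.001], [-0.184, 0.983, 0.0], [0.001, 0.0, -1.0]]
wrist_force: [-0.6, 0.4, -0.9]
gripper_width: 0.115
gripper_force: 30.0
[0.4830924  0.46893546 0.90680494] (array([ 0.037 , -0.0006, -0.0014]), -0.02)
```

```bash
for i in 1; do
echo '[{"aperture": 0,"sy": -0.0005,"sz": -0.0015},{"aperture": 0,"sx": -0.002,"sy": -0.0005,"sz": -0.0015},{"aperture": 0,"sx": -0.002,"sy": -0.0005,"sz": -0.0015}]' | python3 steer.py; python3 -c "
from h import *
s=r.sense();R=np.array(s['ee_rot']);print(R.T@s['wrist_force'],toolshift([.4845,-.3436,.0438],-169.4))"
echo '[{"aperture": 0,"sx": -0.0015},{"aperture": 0,"sx": -0.0015}]' | python3 steer.py >/dev/null; python3 -c "
from h import *
s=r.sense();R=np.array(s['ee_rot']);print(R.T@s['wrist_force'],toolshift([.4845,-.3436,.0438],-169.4))"
echo '[{"aperture": 0,"sx": -0.0015},{"aperture": 0,"sx": -0.0015}]' | python3 steer.py >/dev/null; python3 -c "
from h import *
s=r.sense();R=np.array(s['ee_rot']);print(R.T@s['wrist_force'],toolshift([.4845,-.3436,.0438],-169.4))"
done
```

```text
time_s: 7.85
tcp_pos: [0.5221, -0.3363, 0.0437]
ee_rot: [[-0.983, -0.183, -0.002], [-0.183, 0.983, 0.001], [0.002, 0.001, -1.0]]
wrist_force: [-2.5, -1.6, -1.5]
gripper_width: 0.114
gripper_force: 30.0
[ 2.72662815 -1.13640858  1.52705962] (array([ 0.0383, -0.0003,  0.    ]), -0.03)
[ 2.35698652 -0.39104005  0.05268191] (array([ 0.0401, -0.0002, -0.    ]), -0.02)
[ 3.64214205 -0.18948956  0.58273221] (array([ 0.0418, -0.0002, -0.0001]), -0.01)
```

```bash
echo '[{"aperture": 0,"sx": -0.0012},{"aperture": 0,"sx": -0.0012},{"aperture": 0,"sx": -0.0012}]' | python3 steer.py >/dev/null; python3 -c "
from h import *
s=r.sense();R=np.array(s['ee_rot']);print(R.T@s['wrist_force'],toolshift([.4845,-.3436,.0438],-169.4))"
echo '[{"aperture": 0,"sx": -0.001},{"aperture": 0,"sx": -0.001},{"aperture": 0,"sx": -0.001}]' | python3 steer.py >/dev/null; python3 -c "
from h import *
s=r.sense();R=np.array(s['ee_rot']);print(R.T@s['wrist_force'],toolshift([.4845,-.3436,.0438],-169.4))"
```

```text
[ 4.53871764 -1.08797642  0.22007597] (array([ 0.0431, -0.0002,  0.    ]), -0.01)
[ 5.12278125 -0.67531469  1.26021668] (array([ 0.0442, -0.0001,  0.0001]), -0.01)
```

```bash
echo '[{"aperture": 0,"sy": -0.004},{"aperture": 0,"sy": -0.008},{"aperture": 0,"sy": -0.012},{"aperture": 0,"sy": -0.016},{"aperture": 0,"sy": -0.02},{"aperture": 0,"sy": -0.024},{"aperture": 0,"sy": -0.024}]' | python3 steer.py >/dev/null; python3 -c "
from h import *
s=r.sense();R=np.array(s['ee_rot']);print(R.T@s['wrist_force'],toolshift([.4845,-.3436,.0438],-169.4),s['gripper_width'])"
```

```text
[4.49468185 0.31107272 0.91746621] (array([0.0444, 0.0247, 0.0001]), -0.04) 0.11331241236140084
```

```bash
echo '[{"aperture": 0,"sy": -0.004},{"aperture": 0,"sy": -0.008},{"aperture": 0,"sy": -0.012},{"aperture": 0,"sy": -0.016}]' | python3 steer.py >/dev/null
python3 - <<'E'
from h import *
s=r.sense();R=np.array(s['ee_rot']);print(R.T@s['wrist_force'],toolshift([.4845,-.3436,.0438],-169.4),s['gripper_width'],s['moment'])
s=snap('side','d1')
cv2.imwrite('pics/d1c.png',cv2.resize(s['pixels'][150:290,280:420],(600,600),interpolation=cv2.INTER_CUBIC)[:,:,::-1])
E
```

```text
[5.05734302 1.55420406 1.03518249] (array([0.0444, 0.0401, 0.0001]), -0.0) 0.11904775014342465 [0.27669587 1.35486196 0.07793908]
```

View pics/d1c.png

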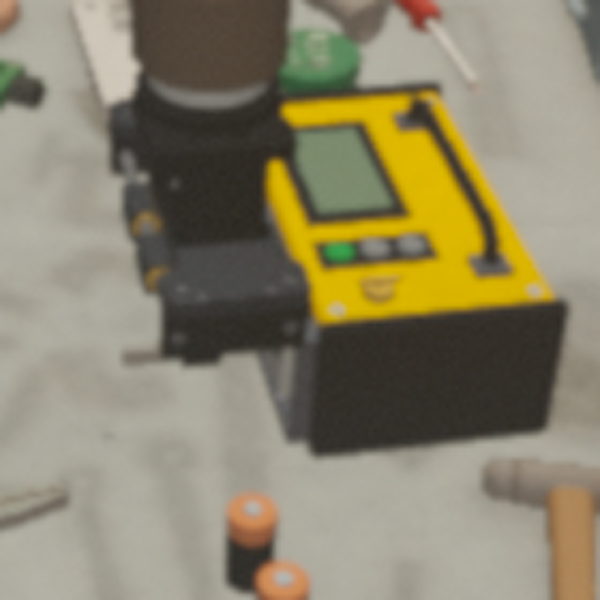

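The picture shows the punch level at the door, with the gripper now at the tester's right half, cells untouched at (250,540) and (282,580). The side load is 1.5 N, so the door is moving along; I'll continue.

```bash
echo '[{"aperture": 0,"sy": -0.004},{"aperture": 0,"sy": -0.008},{"aperture": 0,"sy": -0.012},{"aperture": 0,"sy": -0.016},{"aperture": 0,"sy": -0.02},{"aperture": 0,"sy": -0.022}]' | python3 steer.py >/dev/null; python3 -c "
from h import *
s=r.sense();R=np.array(s['ee_rot']);print(R.T@s['wrist_force'],toolshift([.4845,-.3436,.0438],-169.4),s['gripper_width'])"
echo '[{"aperture": 0,"sy": -0.0015},{"aperture": 0,"sy": -0.003}]' | python3 steer.py >/dev/null; python3 -c "
from h import *
s=r.sense();R=np.array(s['ee_rot']);print(R.T@s['wrist_force'],toolshift([.4845,-.3436,.0438],-169.4),s['gripper_width'])"
```

```text
[5.02687622 2.4477417  0.25379363] (array([0.0445, 0.0624, 0.0001]), -0.02) 0.1164482452239743
[4.83827075 2.75552858 1.00791489] (array([0.0442, 0.0647, 0.0001]), -0.0) 0.11505927196001314
```

```bash
echo '[{"aperture": 0,"sy": -0.001},{"aperture": 0,"sy": -0.002}]' | python3 steer.py >/dev/null; python3 -c "
from h import *
s=r.sense();R=np.array(s['ee_rot']);print(R.T@s['wrist_force'],toolshift([.4845,-.3436,.0438],-169.4),s['gripper_width'])"
echo '[{"aperture": 0,"sy": -0.001},{"aperture": 0,"sy": -0.002}]' | python3 steer.py >/dev/null; python3 -c "
from h import *
s=r.sense();R=np.array(s['ee_rot']);print(R.T@s['wrist_force'],toolshift([.4845,-.3436,.0438],-169.4),s['gripper_width'])"
```

```text
[5.00795871 3.051791   0.45598895] (array([0.0443, 0.0665, 0.0001]), 0.01) 0.11765080193708749
[4.17671005 4.25241185 0.21183161] (array([ 0.0442,  0.0678, -0.0001]), 0.02) 0.11834799106464483
```

```bash
echo '[{"aperture": 0,"sy": -0.001},{"aperture": 0,"sy": -0.002}]' | python3 steer.py >/dev/null; python3 -c "
from h import *
s=r.sense();R=np.array(s['ee_rot']);print(R.T@s['wrist_force'],toolshift([.4845,-.3436,.0438],-169.4),s['gripper_width'])"
echo '[{"aperture": 0,"sy": -0.001},{"aperture": 0,"sy": -0.002}]' | python3 steer.py >/dev/null; python3 -c "
from h import *
s=r.sense();R=np.array(s['ee_rot']);print(R.T@s['wrist_force'],toolshift([.4845,-.3436,.0438],-169.4),s['gripper_width'])"
```

```text
[ 3.49629627  7.15789013 -0.41679942] (array([ 0.0441,  0.069 , -0.0002]), 0.04) 0.11651411585523216
[3.79557636 9.12762754 0.12089795] (array([ 0.044 ,  0.0702, -0.0003]), 0.06) 0.11576307519172341
```

Stop reached. Next I relieve the side load and pull straight out.

```bash
echo '[{"aperture": 0,"sy": 0.002},{"aperture": 0,"sy": 0.004},{"aperture": 0,"sy": 0.005},{"aperture": 0,"sx": 0.006,"sy": 0.005},{"aperture": 0,"sx": 0.016,"sy": 0.005},{"aperture": 0,"sx": 0.03,"sy": 0.005},{"aperture": 0,"sx": 0.05,"sy": 0.005},{"aperture": 0,"sx": 0.07,"sy": 0.005}]' | python3 steer.py
echo '[{"aperture": 0,"sx": 0.02},{"aperture": 0,"sx": 0.02,"sy": 0.01,"sz": 0.01},{"aperture": 0,"sx": 0.02,"sy": 0.02,"sz": 0.02},{"aperture": 0,"sx": 0.02,"sy": 0.03,"sz": 0.03},{"aperture": 0,"sx": 0.02,"sy": 0.03,"sz": 0.03}]' | python3 steer.py
```

```text
time_s: 12.4
tcp_pos: [0.4721, -0.4164, 0.0449]
ee_rot: [[-0.983, -0.184, 0.004], [-0.184, 0.983, -0.002], [-0.004, -0.003, -1.0]]
wrist_force: [-0.3, 0.1, -1.6]
gripper_width: 0.115
gripper_force: 30.0
time_s: 12.9
tcp_pos: [0.4459, -0.389, 0.0135]
ee_rot: [[-0.983, -0.183, 0.0], [-0.183, 0.983, 0.0], [-0.0, 0.0, -1.0]]
wrist_force: [-0.3, -0.4, -0.9]
gripper_width: 0.118
gripper_force: 30.0
```

```bash
echo '[{"aperture": 0,"sz": 0.005},{"aperture": 0,"sz": 0.009},{"aperture": 0,"sz": 0.0105},{"aperture": 0,"sz": 0.0105}]' | python3 steer.py
echo '[{"aperture": 0.2},{"aperture": 0.3},{"aperture": 0.4},{"aperture": 0.4},{"aperture": 0.4},{"aperture": 0.4}]' | python3 steer.py
```

```text
time_s: 13.3
tcp_pos: [0.4468, -0.3897, 0.0033]
ee_rot: [[-0.983, -0.183, 0.0], [-0.183, 0.983, -0.0], [-0.0, -0.0, -1.0]]
wrist_force: [0.5, 0.8, -0.2]
gripper_width: 0.115
gripper_force: 30.0
time_s: 13.9
tcp_pos: [0.4468, -0.3893, 0.0035]
ee_rot: [[-0.983, -0.184, 0.0], [-0.184, 0.983, -0.0], [-0.0, -0.0, -1.0]]
wrist_force: [0.4, 0.4, -0.4]
gripper_width: 0.394
gripper_force: 0.0
```

```bash
echo '[{"aperture": 0.4,"sz": -0.02},{"aperture": 0.4,"sz": -0.05},{"aperture": 0.4,"sz": -0.09},{"aperture": 0.4,"sz": -0.13},{"aperture": 0.4,"sx": 0.03,"sz": -0.17},{"aperture": 0.4,"sx": 0.07,"sy": 0.04,"sz": -0.18},{"aperture": 0.4,"sx": 0.1,"sy": 0.08,"sz": -0.18}]' | python3 steer.py
echo '[{"aperture": 0.4,"sy": 0.04},{"aperture": 0.4,"sy": 0.08},{"aperture": 0.4,"sy": 0.12},{"aperture": 0.4,"sy": 0.12}]' | python3 steer.py
python3 - <<'E'
from h import *
s=snap('side','e1');t=snap('top','e1t')
a=cv2.resize(s['pixels'][160:310,220:420],(400,300),interpolation=cv2.INTER_CUBIC);b=cv2.resize(t['pixels'][100:280,270:470],(400,360),interpolation=cv2.INTER_CUBIC)
cv2.imwrite('pics/e1.png',np.hstack([np.pad(a,((0,60),(0,0),(0,0))),b])[:,:,::-1])
E
```

```text
time_s: 14.6
tcp_pos: [0.3389, -0.3343, 0.185]
ee_rot: [[-0.983, -0.182, 0.004], [-0.182, 0.983, -0.002], [-0.003, -0.003, -1.0]]
wrist_force: [1.1, 1.3, -0.1]
gripper_width: 0.4
gripper_force: 0.0
time_s: 15.0
tcp_pos: [0.3155, -0.213, 0.1835]
ee_rot: [[-0.982, -0.188, 0.001], [-0.188, 0.982, 0.001], [-0.001, 0.001, -1.0]]
wrist_force: [-0.3, -0.6, 0.5]
gripper_width: 0.398
gripper_force: 0.0
```

View pics/e1.png

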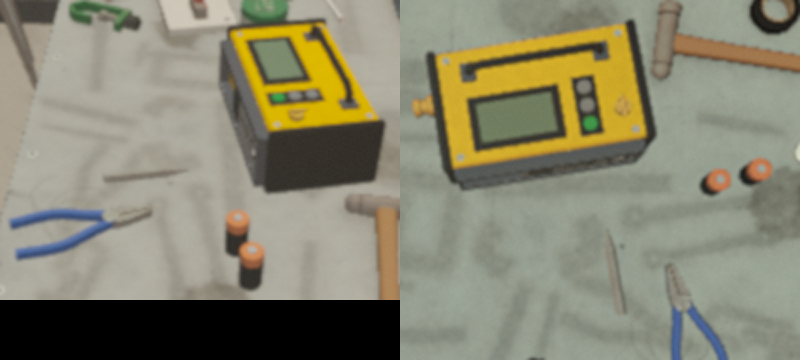

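The picture shows the punch flat on the bench (side 145,175; top 616,275), well clear of the tester and pliers. The cells are still standing. The door's dark opening is on the left at (240,105), with the door shifted right.

```bash
python3 -c "
from station import r
print(r.finish_job())"
```

```text
the job is handed in; nothing more can be done
None
```

I pressed the release button in with the punch, slid the battery door right to its stop, and laid the punch flat on the bench. The new cells and pliers look undisturbed, and the job is handed in at about 15 s, though no verdict came back.

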